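# Index the stamping turntable and poise the stamp over the tag

### The job

First turn the small turntable anticlockwise (seen from above) by its upright handle until it comes fully home against its stop. Then take the hand stamp by its grip, carry it over the stand's curved guard, and stop with it hovering upright a little under 1 cm above the blank rectangular tag on the turntable: centred, long side along the tag's long side, not touching anything, ready to press. Finish while still holding it there, leave the turntable at its stop, and do not disturb the other things on the bench.

Things in the scene. Friction and masses are not known exactly. Their poses are not given: they have to be found in the camera images.
- table_axis (a point): Centre of the turntable's top face (36 mm above the bench), on its vertical turning axis; the disc is bare steel, 140 mm across. The point does not turn with the disc; its axes are those of the stand: -x looks roughly to the robot, to the middle of the guard.
- turntable (a joint): Turning angle of the disc, rad, growing anticlockwise seen from above. Starts between 0.1 and 0.5; hard stop (home) at 1.75. Light friction (about 0.07 N m, 1.3 N at the handle); it stays where it is left. At the stop the tag lies on the stand's +y side of the axis, the handle on its -y side.
- handle (a point): Middle of the turntable's upright handle grip: a vertical round black sleeve, 18 mm in diameter, from 70 to 116 mm above the bench (this point at 93 mm), fixed to the disc 55 mm from the axis, opposite the tag. Turns with the disc.
- tag (a point): Centre of the upper face of the blank tag, a flat off-white plate 44 x 64 mm, 3 mm thick, fixed on the disc 34 mm from the axis; its top is 39 mm above the bench. x: outwards from the axis (the 44 mm side), y: along the 64 mm side, z up. Turns with the disc.
- stamp_center (a point): Centre, half-way up (34 mm above the underside), of the loose hand stamp (about 60 g, 68 mm tall, upright on the bench to the right of the stand): flat wooden foot 26 mm (x) by 48 mm (y), 16 mm thick, below a turned black round grip, widest (24 mm) at 53 mm above the underside, tapering below. z up.
- stamp_foot (a point): Centre of the stamp's underside, 34 mm below the other point; same axes.
- stamp: The hand stamp itself; origin at the centre of its underside.
- tin_b: Bystander: lever-lid sample tin, 59 mm across, 56 mm high, beyond the stand's right side; origin at the centre of its underside.
- tin_c: Bystander: smaller lever-lid sample tin, 55 mm across, 50 mm high, to the left of the stand; origin at the centre of its underside.
- weight_500: Bystander: grey check weight with a knob, 42 mm across, 66 mm high, at the right of the bench; origin at the centre of its underside. Behind it stands a fixed cabinet, 0.32 m high, over x 0.47 to 0.78, y -0.47 to -0.10 m, and behind the stand a fixed monitor from x 0.69 m on: keep the arm clear of both.
- tape: Bystander: roll of tape lying flat, 59 mm across, 19 mm high, at the right front of the bench; origin at the centre of its underside.
- stand: Round grey stand, 180 mm across, fixed to the bench (place varies, yaw up to 0.3 rad), with its disc, handle and tag. A curved sheet guard, 3 mm thick, its top 64 mm above the bench, stands 84 mm from the axis round the robot's side (about 200 degrees; far side open). Origin: centre of its underside; axes as for table_axis.

How it is judged:
On the way, in this order (a step that is already met when the one before it is completed fails the run):
1. the turntable has been turned home to its stop (value of joint turntable above 1.69 rad), for 0.2 s.
2. the stamp is held in the fingers, its underside higher than the guard (height (world z) of stamp_foot above 0.068 m and contact force between the fingers and stamp above 0.5 N and horizontal distance between stamp_foot and table_axis above 0.11 m), for 0.1 s.
At the end, for the whole second after the job is handed in: Fingers still hold the stamp: turntable within 0.06 rad of its stop; stamp's underside centred on the tag within 7 mm along each side, 2 to 15 mm above it; upright within 0.12 rad, long sides parallel within 0.16 rad; still, not touching stand or turntable (value of joint turntable above 1.69 rad and x of stamp_foot in the frame of tag between -0.007 and 0.007 m and y of stamp_foot in the frame of tag between -0.007 and 0.007 m and z of stamp_foot in the frame of tag between 0.002 and 0.015 m and angle between stamp_foot's own z axis and vertical below 0.12 rad and angle between the y axis of stamp_foot and the y axis of tag, either way round below 0.16 rad and contact force between the fingers and stamp above 0.5 N and contact force between stamp and stand below 0.1 N and linear speed of stamp below 0.02 m/s); the arm keeps its last pose, push and grip.
It fails at once if the stamp touches the stand, its guard, the turntable or the tag (contact force between stamp and stand above 0.3 N).
It fails at once if the larger tin is pushed from its place (more than 12 mm) (distance of tin_b from where it was at the start of the episode above 0.012 m).
It fails at once if the smaller tin is pushed from its place (more than 12 mm) (distance of tin_c from where it was at the start of the episode above 0.012 m).
It fails at once if the check weight is pushed from its place (more than 12 mm) (distance of weight_500 from where it was at the start of the episode above 0.012 m).
It fails at once if the roll of tape is pushed from its place (more than 12 mm) (distance of tape from where it was at the start of the episode above 0.012 m).
It also fails if it takes over 56 s, if anything falls off the work surface, if the arm or the gripper's body presses on something with over 40 N, if the wrist force passes 120 N, or if a joint passes its speed limit or range.

### The arm

A 7-joint arm with a two-finger parallel gripper is mounted at the origin on a cart in front of the work surface, level with it; the furniture and walls round the work are solid. World frame = base frame: x ahead of the robot, y to its left, z up, the work surface at z = 0. Lengths are in m, angles in rad, forces in N, time in s.
With the tool pointing down it reaches from about 0.425 to 0.8 m from the base axis. Payload 8.3 kg.
Tool frame: the origin (TCP) lies at the very end of the fingers, on their centre line; the grasp point (between the pads) lies 19 mm behind it; z points along the fingers, y is the line along which they close (so a half turn about z gives the same grasp; the last joint's range is limited). The gripper opens to 85 mm and grips with 20 to 120 N. Pads are 22 mm wide; open, the fingers measure 114 mm over their backs; the gripper's body (76 mm by 85 mm) begins 54 mm behind the grasp point. The pads swing forward as they close: fully open they stand 13 mm farther back than shut.
Start: joints at [-1.393, 0.383, 0.016, 1.37, -0.006, 1.388, -0.046], TCP at [0.149, 0.607, 0.231] pointing down, gripper open.
Joint ranges: [-2.95, 2.95], [-0.25, 2.06], [-1.52, 1.56], [0.18, 2.33], [-1.44, 4.58], [0.02, 2.06], [-3.01, 3.01]. Speed limits (rad/s): [2.39, 2.39, 3.01, 3.01, 3.14, 3.14, 3.14].

### API

Orientations are given as a rotation vector (axis times angle).
In Python, from workcell import ctrl, cams gives the robot as it stands. The module is installed in compiled form; this text tells all that it offers.
- The arm moves only by the tool jog_arm, never from a script. Its argument "rows" is a list of rows, each an object of numbers: "wx", "wy", "wz": the turn, a rotation vector about the tool's x, y, z in degrees; "x", "y", "z": the shift along the tool's x, y, z in m; "gripper": the finger opening in m, from 0 to 0.0854. A call has 1 to 20 rows; each row shifts and turns the commanded pose from where the row before left it, along the tool's axes as they then stand; what a row does not reach is not made up. A row lasts 1/8 s, in which the tool goes at most 62.5 mm and 10.7 degrees, less where a joint would pass 70% of its speed; a pose out of reach is approached as far as the arm can. A call is refused whole if a number of a shift passes 0.0625 or a number of a turn 10.7, either way. A call with a gripper value outside its range is refused whole. The fingers move at their own pace and stop on an object; "squeeze" is the grip in N (left out, the last holds). Time passes only in rows, so rows that do not move let the fingers close. It gives the time, the measured TCP pose, the force, the opening and the grip force at its end, in the units of the state.
- ctrl.sense(): the state, without advancing time (a new reading comes with each control period).
- cams.snapshot(name): name is "scene" or "top"; returns a dict with "color" (480x640x3 uint8, red, green, blue), "z_map" (480x640 float32, m along the optical axis (not along the pixel's ray), 0 where there is no reading), "mtx" (3x3 intrinsics, pixels), "eye" and "attitude" of the camera in the world. Camera axes: x right, y down, z forward; pixel columns grow to the right and rows downward; lengths in m; the calibration is good to about 2 mm. A picture is of the moment at which its call begins.
- ctrl.hand_in(): hands the job in; it is judged then, once.
Trained networks look in the newest picture that a camera, given by its name, has taken for a name from the list of things; names that differ only in an ending like _2 or _b are one class to them, and where a whole thing is asked for, a point or a joint stands for the part that bears it (a point fixed in the world has none). Each returns a list of dicts, best first, with "confidence" (0 to 1); they miss things now and then, are a little off and sometimes report something else, mostly with a low value. They report only what shows in the picture. A call takes as long as a camera call.
- cams.boxes_of(camera, name): "extent" ([left, top, right, bottom] in pixels, round what is visible of it).
- cams.trace(camera, name): "region" (480x640 bool, what is visible of it) and "extent" ([left, top, right, bottom] in pixels, round what is visible of it).
- cams.pinpoint(camera, name): "position" ([column, row] in pixels: a listed point, or the origin of a listed thing).
The state is a dict: "time_s": time; "qpos": joint angles; "joint_velocities": joint speeds; "joint_torque": joint torques, N m; "ee_pos": TCP position; "orientation": TCP orientation; "force": force on the tool from outside, world axes, zero at the start; "torque": the same for the moment, N m; "grip_width": opening from 0.0 (shut) to 1.0 (fully open); "finger_force": force on a finger pad.
Only numpy, scipy, OpenCV 4.12 (cv2) and the standard library are available. Lean on these libraries where they do the work, as an engineer would, in place of code of your own. Each camera call takes 0.05 s, during which the arm holds its last target. There are 200 camera calls.

## Working session

There is one attempt and no reset: what is moved stays moved. The work goes in short steps, Python scripts to look and compute and a tool call to move; the robot and the scene stay as the last step left them, time stands still between calls to the robot, and variables do not carry over. Pictures are saved under pics/ and viewed, at most 10 in all, crops included, and the job is handed in when it is done.

Besides the shell and the picture viewer there is one more tool, called after "Emit:" as a command line: name --argument value ..., lists and objects as JSON in quotes. jog_arm: Moves the arm, as the interface text tells. Its arguments: {"type":"object","properties":{"rows":{"type":"array"},"squeeze":{"type":"number"}},"required":["rows"]}

```bash
mkdir -p pics; cat > h.py <<'E'
import numpy as np, cv2
from workcell import ctrl, cams
from scipy.spatial.transform import Rotation as R
def att(s):
    a=np.array(s["attitude"],float)
    return a if a.shape==(3,3) else (R.from_rotvec(a).as_matrix() if a.size==3 else R.from_quat(a).as_matrix())
def ray(s,uv):
    K=s["mtx"]; return att(s)@np.array([(uv[0]-K[0,2])/K[0,0],(uv[1]-K[1,2])/K[1,1],1.])
def atz(s,uv,z):
    d=ray(s,uv); e=np.array(s["eye"]); return e+d*(z-e[2])/d[2]
def cloud(s):
    K=s["mtx"]; v,u=np.mgrid[:480,:640]; d=s["z_map"]
    P=np.stack([(u-K[0,2])/K[0,0]*d,(v-K[1,2])/K[1,1]*d,d],-1)@att(s).T+np.array(s["eye"])
    P[d==0]=np.nan; return P
def save(s,n): cv2.imwrite("pics/"+n,s["color"][:,:,::-1])
E
python3 - <<'E'
from h import *
st=ctrl.sense(); print({k:np.round(v,3) for k,v in st.items()})
zs=dict(table_axis=.036,handle=.093,tag=.039,stamp_center=.034,stamp_foot=0,tin_b=0,tin_c=0,weight_500=0,tape=0,stand=0)
for c in("scene","top"):
    s=cams.snapshot(c); save(s,c+"0.png"); print(c,s["eye"],np.round(s["attitude"],3),s["mtx"][0])
    for n,z in zs.items():
        for d in cams.pinpoint(c,n)[:2]:
            print(n,round(d["confidence"],2),np.round(d["position"]),np.round(atz(s,d["position"],z),4))
E
```

```text
{'time_s': np.float64(0.0), 'qpos': array([-1.393,  0.384,  0.016,  1.371, -0.006,  1.388, -0.047]), 'joint_velocities': array([ 0.001, -0.   ,  0.002, -0.001, -0.   ,  0.001,  0.   ]), 'joint_torque': array([ 1.0000e-03, -6.2761e+01,  8.4400e-01, -3.7183e+01,  1.6000e-02,
        1.4000e-02, -0.0000e+00]), 'ee_pos': array([0.149, 0.606, 0.23 ]), 'orientation': array([-3.770e-01, -3.119e+00,  3.000e-03]), 'force': array([-0.461,  0.717, -0.13 ]), 'torque': array([0.007, 0.055, 0.044]), 'finger_force': np.float64(0.0), 'grip_width': np.float64(1.0)}
scene [-0.85608055 -0.73863993  0.97165482] [-1.838  1.144 -0.626] [616.21257789   0.         330.62972226]
table_axis 0.9 [266. 232.] [0.5213 0.2161 0.036 ]
handle 0.95 [261. 224.] [0.4726 0.197  0.093 ]
handle 0.68 [268. 242.] [0.3939 0.1205 0.093 ]
stamp_center 0.71 [328. 268.] [ 0.4281 -0.0512  0.034 ]
stamp_center 0.69 [272. 228.] [0.5585 0.2152 0.034 ]
stamp_foot 0.53 [326. 278.] [ 0.4236 -0.0452  0.    ]
stamp_foot 0.27 [454. 326.] [ 0.3685 -0.436   0.    ]
tin_b 0.82 [316. 242.] [0.5871 0.0771 0.    ]
tin_b 0.57 [239. 224.] [ 0.585
[... 495 characters left out ...]
    329.49973149]
table_axis 0.57 [238. 244.] [0.5409 0.2206 0.036 ]
handle 0.57 [236. 262.] [0.4814 0.2134 0.093 ]
tag 0.92 [233. 234.] [0.5682 0.2337 0.039 ]
stamp_center 0.43 [338. 286.] [ 0.4262 -0.0478  0.034 ]
stamp_foot 0.74 [340. 285.] [ 0.4309 -0.0543  0.    ]
tin_b 0.93 [291. 228.] [0.5912 0.0795 0.    ]
tin_b 0.61 [194. 233.] [0.5786 0.3477 0.    ]
tin_c 0.93 [291. 228.] [0.5912 0.0795 0.    ]
tin_c 0.61 [194. 233.] [0.5786 0.3477 0.    ]
weight_500 0.79 [490. 284.] [ 0.4314 -0.47    0.    ]
weight_500 0.43 [288. 227.] [0.5958 0.0863 0.    ]
tape 0.52 [479. 307.] [ 0.3677 -0.4361  0.    ]
stand 0.9 [241. 247.] [0.5385 0.2177 0.    ]
stand 0.57 [489. 287.] [ 0.4223 -0.4658  0.    ]
```

```bash
python3 - <<'E'
import cv2
t=cv2.imread("pics/top0.png"); s=cv2.imread("pics/scene0.png")
cv2.imwrite("pics/a.png",cv2.resize(t[190:310,170:370],None,fx=4,fy=4,interpolation=cv2.INTER_CUBIC))
cv2.imwrite("pics/b.png",cv2.resize(s[180:330,210:410],None,fx=4,fy=4,interpolation=cv2.INTER_CUBIC))
E
```

```text
(no output)
```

View pics/a.png

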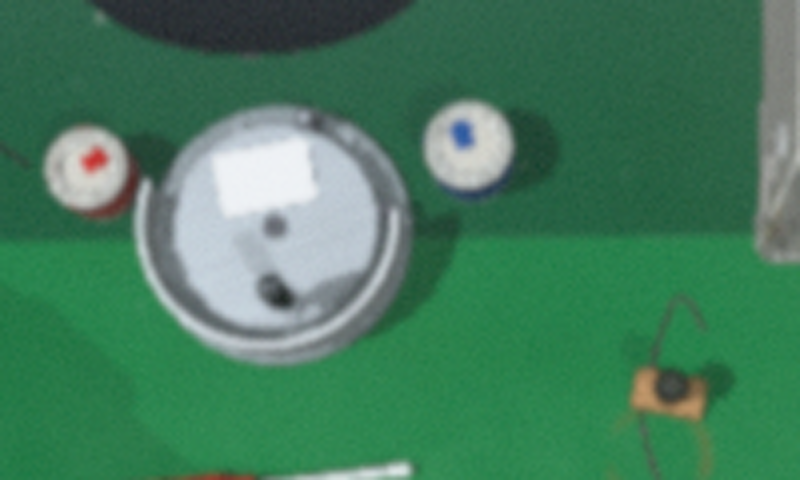

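View pics/b.png

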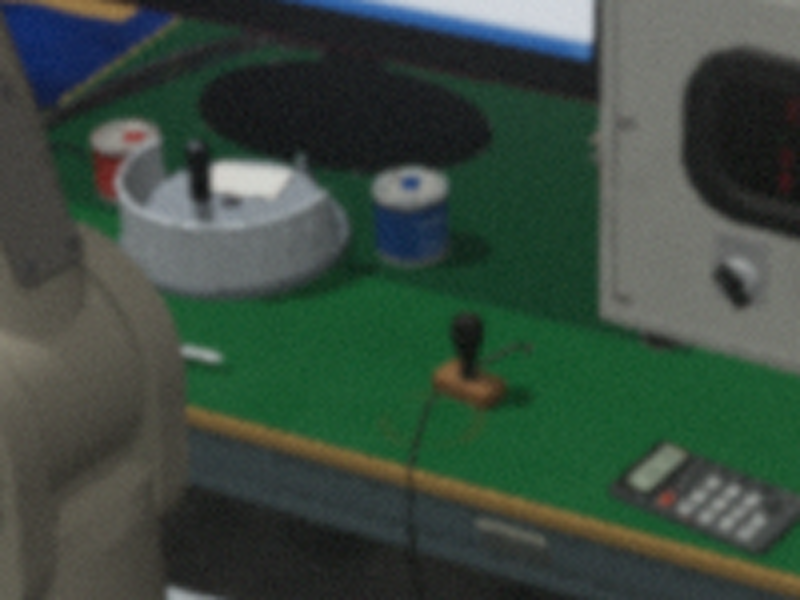

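The top view shows the tag at (236,234), the hub at (239,246), the handle at (238,263) and the stamp at (338,288), with its long side roughly along world y. The tins sit either side of the stand, away from the paths. Next I'll refine these positions.

```bash
cat > m.py <<'E'
from h import *
def quad(s,mask,z):
    v,u=np.nonzero(mask)
    p=np.array([atz(s,(a,b),z)[:2] for a,b in zip(u,v)])*1000
    (c,wh,a)=cv2.minAreaRect(p.astype(np.float32)); return np.array(c)/1000,np.round(wh,1),round(a,1),np.round(p.mean(0)/1000,4)
def tagm(s):
    b=cams.boxes_of(s["name"],"tag"); m=np.zeros((480,640),bool)
    if not b: return None
    l,t,r,d=[int(round(q)) for q in b[0]["extent"]]; 
    g=s["color"].astype(int); sub=g[t-3:d+4,l-3:r+4]; 
    m[t-3:d+4,l-3:r+4]=sub.min(2)>205
    n,lab,stt,_=cv2.connectedComponentsWithStats(m.astype(np.uint8)); return lab==1+stt[1:,4].argmax() if n>1 else None
def snap(c):
    s=cams.snapshot(c); s["name"]=c; return s
E
python3 - <<'E'
from m import *
from scipy.optimize import least_squares
for c in("top","scene"):
    s=snap(c); P=cloud(s)
    for nm,z in(("tag",.039),("stamp",.016),("handle",.116)):
        for d in cams.trace(c,nm)[:1]:
            print(c,nm,round(d["confidence"],2),d["extent"],d["region"].sum(),quad(s,d["region"],z), np.nanpercentile(P[d["region"]][:,2],[5,50,95]).round(3))
    m=tagm(s); 
    if m is not None: print("tagm",m.sum(),quad(s,m,.039))
    g=s["color"].astype(int); o=np.zeros((480,640),bool); x0=(315,270) if c=="top" else (305,250)
    o[x0[1]:x0[1]+45,x0[0]:x0[0]+45]=True
    o&=(g[:,:,0]>g[:,:,1]+20)
    print("wood",o.sum(),quad(s,o,.016),np.nanmedian(P[o][:,2]))
    # guard/stand circle from depth
    rr=np.hypot(P[...,0]-.54,P[...,1]-.219)
    for lo,hi,R0 in((.057,.070,.084),):
        k=(P[...,2]>lo)&(P[...,2]<hi)&(rr>.07)&(rr<.1); q=P[k][:,:2]
        if len(q)>20:
            f=least_squares(lambda x:np.hypot(q[:,0]-x[0],q[:,1]-x[1])-x[2],[.54,.22,.084],loss="soft_l1",f_scale=.003)
            a=np.degrees(np.arctan2(q[:,1]-f.x[1],q[:,0]-f.x[0]))%360
            print("guard",len(q),f.x.round(4),np.percentile(a,[2,98]))
    k=(P[...,2]>.075)&(P[...,2]<.125)&(rr<.075); 
    print("handle pts",k.sum(),np.nanmedian(P[k],0).round(4))
    k=(P[...,2]>.03)&(np.hypot(P[...,0]-.43,P[...,1]+.05)<.05); print("grip pts",k.sum(),np.nanmedian(P[k],0),np.nanmax(P[k][:,2]))
E
```

```text
top tag 0.67 [212.7, 220.8, 268.8, 272.3] 2043 (array([0.53270813, 0.21820959]), array([133.8, 137.1]), 70.9, array([0.5323, 0.2182])) [0.032 0.037 0.044]
top stamp 0.47 [328.2, 278.6, 349.4, 295.1] 183 (array([ 0.42272232, -0.04682774]), array([47.3, 31.4]), 78.2, array([ 0.4215, -0.0465])) [0.011 0.018 0.067]
top handle 0.56 [211.7, 219.9, 264.3, 272.6] 2060 (array([0.51773962, 0.20545357]), array([129.5, 128.6]), 37.4, array([0.5173, 0.2056])) [0.032 0.037 0.044]
tagm 403 (array([0.56792297, 0.22672348]), array([45.9, 67.2]), 12.2, array([0.5677, 0.2273]))
wood 82 (array([ 0.42120239, -0.04622297]), array([44.6, 22.9]), 78.2, array([ 0.4192, -0.0437])) 0.015846034858323588
guard 193 [0.5331 0.2191 0.0839] [ 76.99141052 270.89194693]
handle pts 59 [0.4767 0.206  0.1127]
grip pts 68 [ 0.4194949  -0.04527883  0.0639726 ] 0.0699864840720692
scene tag 0.66 [248.3, 214.3, 288.8, 238.7] 562 (array([0.55731891, 0.22371112]), array([122.6, 128.3]), 10.6, array([0.5482, 0.2267])) [0.031 0.038 0.103]
scene stamp 0.52 [317.5, 258.7, 336.9, 281.7] 287 (array([ 0.43670883, -0.03397501]), array([127.1,  49.7]), 35.6, array([ 0.4338, -0.0407])) [0.001 0.015 0.065]
scene handle 0.76 [246.9, 215.5, 289.3, 237.7] 563 (array([0.42712253, 0.1526194 ]), array([127.1, 104.5]), 83.9, array([0.4289, 0.1472])) [0.033 0.038 0.102]
tagm 14 (array([0.57147113, 0.21892636]), array([13.9, 26.8]), 6.3, array([0.5718, 0.2181]))
wood 61 (array([ 0.41353961, -0.05043405]), array([45.2, 23.6]), 76.9, array([ 0.4122, -0.0501])) 0.014928833399093566
guard 174 [0.5323 0.2169 0.0833] [ 80.3568327  267.33597495]
handle pts 80 [0.4747 0.2031 0.0994]
grip pts 88 [ 0.41536407 -0.05187321  0.05697119] 0.06965829339189256
```

```bash
cat > g.py <<'E'
from h import *
def go(t,yaw=None):
    s=ctrl.sense(); M=R.from_rotvec(s["orientation"]).as_matrix()
    d=M.T@(np.array(t)-s["ee_pos"]); a=np.degrees(np.arctan2(M[1,1],M[0,1]))
    print("t",s["time_s"],"pos",np.round(s["ee_pos"],4),"yaw",a.round(1),"tilt",np.degrees(np.arccos(-M[2,2])).round(2),"zaxis",M[:,2].round(3),"q",np.round(s["qpos"],2))
    print("tool delta",d.round(4), "wz", None if yaw is None else round((a-yaw+180)%360-180,1))
E
python3 -c "
from g import *
go([.478,.206,.2],-77)"
```

```text
t 1.6 pos [0.149  0.607  0.2313] yaw 76.2 tilt 0.0 zaxis [-0. -0. -1.] q [-1.39  0.38  0.02  1.37 -0.01  1.39 -0.05]
tool delta [-0.4151 -0.311   0.0313] wz 153.2
```

Emit:
jog_arm --rows '[{"x": -0.0277,"y": -0.0207,"z": 0.002},{"x": -0.0277,"y": -0.0207,"z": 0.002},{"x": -0.0277,"y": -0.0207,"z": 0.002},{"x": -0.0277,"y": -0.0207,"z": 0.002},{"x": -0.0277,"y": -0.0207,"z": 0.002},{"x": -0.0277,"y": -0.0207,"z": 0.002},{"x": -0.0277,"y": -0.0207,"z": 0.002},{"x": -0.0277,"y": -0.0207,"z": 0.002},{"x": -0.0277,"y": -0.0207,"z": 0.002},{"x": -0.0277,"y": -0.0207,"z": 0.002},{"x": -0.0277,"y": -0.0207,"z": 0.002},{"x": -0.0277,"y": -0.0207,"z": 0.002},{"x": -0.0277,"y": -0.0207,"z": 0.002},{"x": -0.0277,"y": -0.0207,"z": 0.002},{"x": -0.0277,"y": -0.0207,"z": 0.002}]'

```text
invalid input at $.rows[0]: expected keys wx, wy, wz, x, y, z, gripper
```

Emit:
jog_arm --rows '[{"wz": 10.2},{"wz": 10.2},{"wz": 10.2},{"wz": 10.2},{"wz": 10.2},{"wz": 10.2},{"wz": 10.2},{"wz": 10.2},{"wz": 10.2},{"wz": 10.2},{"wz": 10.2},{"wz": 10.2},{"wz": 10.2},{"wz": 10.2},{"wz": 10.2},{"gripper": 0.05}]'

```text
invalid input at $.rows[0]: expected keys wx, wy, wz, x, y, z, gripper
```

```bash
python3 -c "
from g import *
go([.478,.206,.076],-77)"
```

```text
t 1.6 pos [0.149  0.607  0.2313] yaw 76.2 tilt 0.0 zaxis [-0. -0. -1.] q [-1.39  0.38  0.02  1.37 -0.01  1.39 -0.05]
tool delta [-0.4151 -0.311   0.1553] wz 153.2
```

Emit:
jog_arm --rows '[{"wx": 0,"wy": 0,"wz": 0,"x": -0.0415,"y": -0.0311,"z": 0.003,"gripper": 0.05},{"wx": 0,"wy": 0,"wz": 0,"x": -0.0415,"y": -0.0311,"z": 0.003,"gripper": 0.05},{"wx": 0,"wy": 0,"wz": 0,"x": -0.0415,"y": -0.0311,"z": 0.003,"gripper": 0.05},{"wx": 0,"wy": 0,"wz": 0,"x": -0.0415,"y": -0.0311,"z": 0.003,"gripper": 0.05},{"wx": 0,"wy": 0,"wz": 0,"x": -0.0415,"y": -0.0311,"z": 0.003,"gripper": 0.05},{"wx": 0,"wy": 0,"wz": 0,"x": -0.0415,"y": -0.0311,"z": 0.003,"gripper": 0.05},{"wx": 0,"wy": 0,"wz": 0,"x": -0.0415,"y": -0.0311,"z": 0.003,"gripper": 0.05},{"wx": 0,"wy": 0,"wz": 0,"x": -0.0415,"y": -0.0311,"z": 0.003,"gripper": 0.05},{"wx": 0,"wy": 0,"wz": 0,"x": -0.0415,"y": -0.0311,"z": 0.003,"gripper": 0.05},{"wx": 0,"wy": 0,"wz": 0,"x": -0.0415,"y": -0.0311,"z": 0.003,"gripper": 0.05}]'

```text
time_s: 2.85
ee_pos: [0.4788, 0.2047, 0.2015]
orientation: [0.377, 3.118, 0.001]
force: [-0.6, 0.4, 0.5]
grip_width: 0.585
finger_force: 0.0
```

Emit:
jog_arm --rows '[{"wx": 0,"wy": 0,"wz": 10.2,"x": 0,"y": 0,"z": 0,"gripper": 0.05},{"wx": 0,"wy": 0,"wz": 10.2,"x": 0,"y": 0,"z": 0,"gripper": 0.05},{"wx": 0,"wy": 0,"wz": 10.2,"x": 0,"y": 0,"z": 0,"gripper": 0.05},{"wx": 0,"wy": 0,"wz": 10.2,"x": 0,"y": 0,"z": 0,"gripper": 0.05},{"wx": 0,"wy": 0,"wz": 10.2,"x": 0,"y": 0,"z": 0,"gripper": 0.05},{"wx": 0,"wy": 0,"wz": 10.2,"x": 0,"y": 0,"z": 0,"gripper": 0.05},{"wx": 0,"wy": 0,"wz": 10.2,"x": 0,"y": 0,"z": 0,"gripper": 0.05},{"wx": 0,"wy": 0,"wz": 10.2,"x": 0,"y": 0,"z": 0,"gripper": 0.05},{"wx": 0,"wy": 0,"wz": 10.2,"x": 0,"y": 0,"z": 0,"gripper": 0.05},{"wx": 0,"wy": 0,"wz": 10.2,"x": 0,"y": 0,"z": 0,"gripper": 0.05},{"wx": 0,"wy": 0,"wz": 10.2,"x": 0,"y": 0,"z": 0,"gripper": 0.05},{"wx": 0,"wy": 0,"wz": 10.2,"x": 0,"y": 0,"z": 0,"gripper": 0.05},{"wx": 0,"wy": 0,"wz": 10.2,"x": 0,"y": 0,"z": 0,"gripper": 0.05},{"wx": 0,"wy": 0,"wz": 10.2,"x": 0,"y": 0,"z": 0,"gripper": 0.05},{"wx": 0,"wy": 0,"wz": 10.2,"x": 0,"y": 0,"z": 0,"gripper": 0.05}]'

```text
time_s: 4.72
ee_pos: [0.4779, 0.206, 0.2014]
orientation: [-3.122, -0.352, -0.0]
force: [0.3, 0.4, -0.0]
grip_width: 0.587
finger_force: 0.0
```

```bash
python3 -c "
from g import *
go([.478,.206,.076],-77)"
```

```text
t 4.725 pos [0.4779 0.206  0.2014] yaw -77.1 tilt 0.01 zaxis [ 0.  0. -1.] q [-1.01  0.19  0.63  1.73 -0.12  1.26 -1.71]
tool delta [1.000e-04 1.000e-04 1.254e-01] wz -0.1
```

Emit:
jog_arm --rows '[{"wx": 0,"wy": 0,"wz": 0,"x": 0,"y": 0,"z": 0.032,"gripper": 0.05},{"wx": 0,"wy": 0,"wz": 0,"x": 0,"y": 0,"z": 0.032,"gripper": 0.05},{"wx": 0,"wy": 0,"wz": 0,"x": 0,"y": 0,"z": 0.031,"gripper": 0.05},{"wx": 0,"wy": 0,"wz": 0,"x": 0,"y": 0,"z": 0.03,"gripper": 0.05},{"wx": 0,"wy": 0,"wz": 0,"x": 0,"y": 0,"z": 0,"gripper": 0.0},{"wx": 0,"wy": 0,"wz": 0,"x": 0,"y": 0,"z": 0,"gripper": 0.0},{"wx": 0,"wy": 0,"wz": 0,"x": 0,"y": 0,"z": 0,"gripper": 0.0},{"wx": 0,"wy": 0,"wz": 0,"x": 0,"y": 0,"z": 0,"gripper": 0.0}]' --squeeze 20

```text
time_s: 5.72
ee_pos: [0.4783, 0.2062, 0.0772]
orientation: [-3.12, -0.361, -0.002]
force: [-1.4, -0.1, 1.5]
grip_width: 0.209
finger_force: 21.8
```

Emit:
jog_arm --rows '[{"wx": 0,"wy": 0,"wz": -5,"x": 0.0002,"y": 0.0048,"z": 0,"gripper": 0.0},{"wx": 0,"wy": 0,"wz": -5,"x": 0.0002,"y": 0.0048,"z": 0,"gripper": 0.0},{"wx": 0,"wy": 0,"wz": -5,"x": 0.0002,"y": 0.0048,"z": 0,"gripper": 0.0},{"wx": 0,"wy": 0,"wz": -5,"x": 0.0002,"y": 0.0048,"z": 0,"gripper": 0.0},{"wx": 0,"wy": 0,"wz": -5,"x": 0.0002,"y": 0.0048,"z": 0,"gripper": 0.0},{"wx": 0,"wy": 0,"wz": -5,"x": 0.0002,"y": 0.0048,"z": 0,"gripper": 0.0},{"wx": 0,"wy": 0,"wz": -5,"x": 0.0002,"y": 0.0048,"z": 0,"gripper": 0.0},{"wx": 0,"wy": 0,"wz": -5,"x": 0.0002,"y": 0.0048,"z": 0,"gripper": 0.0},{"wx": 0,"wy": 0,"wz": -5,"x": 0.0002,"y": 0.0048,"z": 0,"gripper": 0.0},{"wx": 0,"wy": 0,"wz": -5,"x": 0.0002,"y": 0.0048,"z": 0,"gripper": 0.0}]'

```text
time_s: 6.98
ee_pos: [0.5071, 0.1674, 0.0771]
orientation: [2.674, 1.647, -0.001]
force: [-2.5, -5.6, 3.5]
grip_width: 0.204
finger_force: 22.1
```

```bash
python3 -c "
from g import *
go([.5335,.2183,.076])
print(ctrl.sense()['force'])"
```

```text
t 6.975 pos [0.5071 0.1674 0.0771] yaw -26.8 tilt 0.07 zaxis [ 0.    -0.001 -1.   ] q [-0.76  0.34  0.45  1.83 -0.17  1.01 -0.7 ]
tool delta [0.0573 0.0007 0.0011] wz None
[-2.47442077 -5.57900296  3.45996894]
```

Emit:
jog_arm --rows '[{"wx": 0,"wy": 0,"wz": -5,"x": 0.0003,"y": 0.0048,"z": 0,"gripper": 0.0},{"wx": 0,"wy": 0,"wz": -5,"x": 0.0003,"y": 0.0048,"z": 0,"gripper": 0.0},{"wx": 0,"wy": 0,"wz": -5,"x": 0.0003,"y": 0.0048,"z": 0,"gripper": 0.0},{"wx": 0,"wy": 0,"wz": -4,"x": 0.0002,"y": 0.0038,"z": 0,"gripper": 0.0}]'

```text
time_s: 7.48
ee_pos: [0.5251, 0.1612, 0.0772]
orientation: [2.366, 2.063, -0.001]
force: [0.1, -9.0, 2.2]
grip_width: 0.2
finger_force: 22.0
```

Emit:
jog_arm --rows '[{"wx": 0,"wy": 0,"wz": -3,"x": 0.0001,"y": 0.0029,"z": 0,"gripper": 0.0}]'

```text
time_s: 7.6
ee_pos: [0.5278, 0.1608, 0.0772]
orientation: [2.312, 2.123, -0.002]
force: [-12.3, -7.4, 7.4]
grip_width: 0.204
finger_force: 22.7
```

Emit:
jog_arm --rows '[{"wx": 0,"wy": 0,"wz": -2,"x": 0,"y": 0.002,"z": 0,"gripper": 0.0}]'

```text
time_s: 7.72
ee_pos: [0.5279, 0.1612, 0.077]
orientation: [-2.276, -2.165, 0.006]
force: [-14.8, -5.9, 13.4]
grip_width: 0.203
finger_force: 23.4
```

```bash
python3 -c "
from m import *
from g import *
go([.5335,.2183,.076])
print(ctrl.sense()['force'],ctrl.sense()['torque'])
s=snap('top'); m=tagm(s)
if m is not None: print(m.sum(),quad(s,m,.039))
"
```

```text
t 7.725 pos [0.5279 0.1612 0.077 ] yaw -2.9 tilt 0.22 zaxis [-0.003 -0.002 -1.   ] q [-0.66  0.37  0.38  1.78 -0.16  1.02 -0.27]
tool delta [0.0573 0.0028 0.0009] wz None
[-14.78080527  -5.90942932  13.38172721] [-1.09138565  3.07237552 -0.09293197]
```

Emit:
jog_arm --rows '[{"wx": 0,"wy": 0,"wz": 0,"x": 0,"y": 0.001,"z": 0,"gripper": 0.0},{"wx": 0,"wy": 0,"wz": 0,"x": 0,"y": 0,"z": 0,"gripper": 0.0},{"wx": 0,"wy": 0,"wz": 0,"x": 0,"y": 0,"z": 0,"gripper": 0.05},{"wx": 0,"wy": 0,"wz": 0,"x": 0,"y": 0,"z": 0,"gripper": 0.05},{"wx": 0,"wy": 0,"wz": 0,"x": 0,"y": 0,"z": 0,"gripper": 0.05},{"wx": 0,"wy": 0,"wz": 0,"x": 0,"y": 0,"z": -0.03,"gripper": 0.05},{"wx": 0,"wy": 0,"wz": 0,"x": 0,"y": 0,"z": -0.04,"gripper": 0.05},{"wx": 0,"wy": 0,"wz": 0,"x": 0,"y": 0,"z": -0.04,"gripper": 0.05}]'

```text
time_s: 8.82
ee_pos: [0.5299, 0.1638, 0.1874]
orientation: [2.275, 2.167, -0.0]
force: [1.1, 0.4, -0.3]
grip_width: 0.586
finger_force: 0.0
```

```bash
python3 -c "
from g import *
go([.420,-.0465,.19],40)"
```

```text
t 8.825 pos [0.5299 0.1638 0.1874] yaw -2.8 tilt 0.01 zaxis [-0. -0. -1.] q [-0.69  0.27  0.4   1.65 -0.11  1.25 -0.31]
tool delta [-0.2154 -0.0995 -0.0025] wz -42.8
```

Emit:
jog_arm --rows '[{"wx": 0,"wy": 0,"wz": 0,"x": -0.036,"y": -0.0166,"z": 0,"gripper": 0.06},{"wx": 0,"wy": 0,"wz": 0,"x": -0.036,"y": -0.0166,"z": 0,"gripper": 0.06},{"wx": 0,"wy": 0,"wz": 0,"x": -0.036,"y": -0.0166,"z": 0,"gripper": 0.06},{"wx": 0,"wy": 0,"wz": 0,"x": -0.036,"y": -0.0166,"z": 0,"gripper": 0.06},{"wx": 0,"wy": 0,"wz": 0,"x": -0.036,"y": -0.0166,"z": 0,"gripper": 0.06},{"wx": 0,"wy": 0,"wz": 0,"x": -0.036,"y": -0.0166,"z": 0,"gripper": 0.06},{"wx": 0,"wy": 0,"wz": -10.7,"x": 0,"y": 0,"z": 0,"gripper": 0.06},{"wx": 0,"wy": 0,"wz": -10.7,"x": 0,"y": 0,"z": 0,"gripper": 0.06},{"wx": 0,"wy": 0,"wz": -10.7,"x": 0,"y": 0,"z": 0,"gripper": 0.06},{"wx": 0,"wy": 0,"wz": -10.7,"x": 0,"y": 0,"z": 0,"gripper": 0.06},{"wx": 0,"wy": 0,"wz": 0,"x": 0,"y": 0,"z": 0,"gripper": 0.06}]'

```text
time_s: 10.2
ee_pos: [0.4201, -0.0471, 0.1865]
orientation: [1.329, 2.846, 0.0]
force: [0.4, -0.7, 0.5]
grip_width: 0.699
finger_force: 0.0
```

```bash
python3 - <<'E'
from m import *
from g import *
go([.420,-.0465,.03],40)
for i in range(2):
  for c in ("top","scene"):
    s=snap(c); P=cloud(s)
    for nm,z in(("tag",.039),("stamp_foot",0),("stamp_center",.034),("handle",.093)):
        for d in cams.pinpoint(c,nm)[:1]: print(c,nm,round(d["confidence"],2),atz(s,d["position"],z).round(4))
    g=s["color"].astype(int); rr=np.hypot(P[...,0]-.5335,P[...,1]-.2183)
    m=(rr<.075)&(g.min(2)>(205 if c=="top" else 185))
    n,lab,stt,_=cv2.connectedComponentsWithStats(m.astype(np.uint8)); m=lab==1+stt[1:,4].argmax()
    print(c,"tag",m.sum(),quad(s,m,.039))
    k=(P[...,2]>.085)&(P[...,2]<.125)&(rr<.075); print("handle",k.sum(),np.nanmedian(P[k],0).round(4))
    if i==0 and c=="scene": cv2.imwrite("pics/c.png",cv2.resize(s["color"][160:330,210:410,::-1],None,fx=3.5,fy=3.5))
E
```

```text
t 10.2 pos [ 0.4201 -0.0471  0.1865] yaw 39.9 tilt 0.03 zaxis [ 0.  0. -1.] q [-0.54 -0.06  0.57  1.97  0.03  1.21  0.71]
tool delta [0.0005 0.0003 0.1565] wz -0.1
top tag 0.73 [0.5389 0.2563 0.039 ]
top handle 0.59 [0.5325 0.1703 0.093 ]
top tag 394 (array([0.53784583, 0.25442841]), array([45. , 67.3]), 82.9, array([0.5383, 0.2542]))
handle 53 [0.5244 0.1635 0.113 ]
scene tag 0.95 [0.5217 0.2388 0.039 ]
scene stamp_foot 0.47 [ 0.4071 -0.0505  0.    ]
scene stamp_center 0.67 [ 0.431 -0.05   0.034]
scene tag 125 (array([0.53798712, 0.25201968]), array([40.9, 62. ]), 83.6, array([0.5375, 0.2516]))
handle 65 [0.5209 0.16   0.1036]
top tag 0.82 [0.5359 0.2607 0.039 ]
top handle 0.76 [0.5324 0.1626 0.093 ]
top tag 394 (array([0.53872534, 0.25443044]), array([45.4, 65.4]), 83.2, array([0.5385, 0.2542]))
handle 53 [0.5244 0.1638 0.1152]
scene tag 0.7 [0.5376 0.2409 0.039 ]
scene stamp_foot 0.5 [ 0.44   -0.0428  0.    ]
scene stamp_center 0.65 [ 0.4256 -0.0481  0.034 ]
scene handle 0.91 [0.5185 0.1548 0.093 ]
scene tag 124 (array([0.53798712, 0.25201968]), array([40.9, 62. ]), 83.6, array([0.5377, 0.2515]))
handle 61 [0.5218 0.1599 0.1047]
```

View pics/c.png

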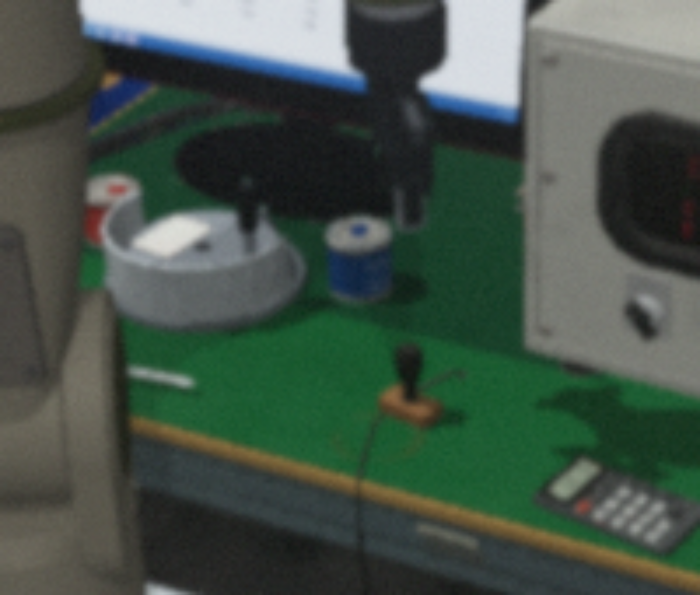

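Emit:
jog_arm --rows '[{"wx": 0,"wy": 0,"wz": 0,"x": 0,"y": 0,"z": 0.04,"gripper": 0.06},{"wx": 0,"wy": 0,"wz": 0,"x": 0,"y": 0,"z": 0.04,"gripper": 0.06},{"wx": 0,"wy": 0,"wz": 0,"x": 0,"y": 0,"z": 0.03,"gripper": 0.06},{"wx": 0,"wy": 0,"wz": 0,"x": 0,"y": 0,"z": 0.025,"gripper": 0.06},{"wx": 0,"wy": 0,"wz": 0,"x": 0,"y": 0,"z": 0.02,"gripper": 0.06},{"wx": 0,"wy": 0,"wz": 0,"x": 0,"y": 0,"z": 0,"gripper": 0.06}]'

```text
time_s: 11.95
ee_pos: [0.4187, -0.0473, 0.0302]
orientation: [-1.327, -2.845, 0.003]
force: [0.4, -0.0, 0.4]
grip_width: 0.702
finger_force: 0.0
```

```bash
python3 - <<'E'
from m import *
from g import *
go([.420,-.0465,.032],40)
s=snap("scene"); cv2.imwrite("pics/d.png",cv2.resize(s["color"][200:300,265:385,::-1],None,fx=5,fy=5,interpolation=cv2.INTER_CUBIC))
E
```

```text
t 11.95 pos [ 0.4187 -0.0473  0.0302] yaw 40.0 tilt 0.19 zaxis [-0.003 -0.001 -1.   ] q [-0.5   0.19  0.58  2.15 -0.14  0.83  0.87]
tool delta [-0.0003  0.0015 -0.0018] wz -0.0
```

View pics/d.png

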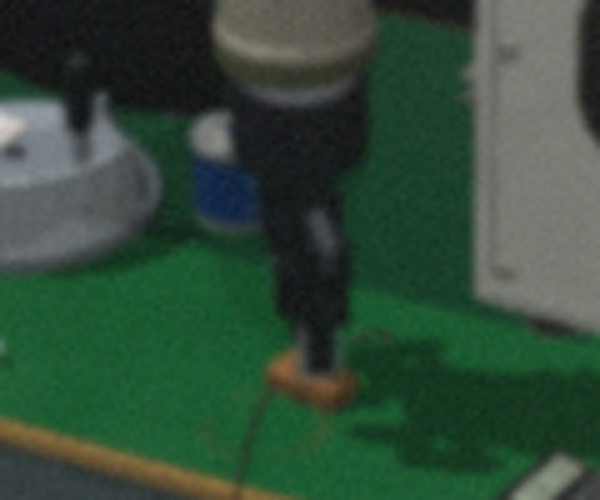

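The fingers are around the grip, above the wooden foot at (310,380) in the crop. I'll close them and lift 110 mm.

Emit:
jog_arm --rows '[{"wx": 0,"wy": 0,"wz": 0,"x": 0,"y": 0,"z": 0,"gripper": 0},{"wx": 0,"wy": 0,"wz": 0,"x": 0,"y": 0,"z": 0,"gripper": 0},{"wx": 0,"wy": 0,"wz": 0,"x": 0,"y": 0,"z": 0,"gripper": 0},{"wx": 0,"wy": 0,"wz": 0,"x": 0,"y": 0,"z": 0,"gripper": 0},{"wx": 0,"wy": 0,"wz": 0,"x": 0,"y": 0,"z": 0,"gripper": 0}]' --squeeze 35

```text
time_s: 12.62
ee_pos: [0.4208, -0.0469, 0.0321]
orientation: [1.327, 2.846, 0.002]
force: [-1.0, 0.4, 6.0]
grip_width: 0.253
finger_force: 34.3
```

Emit:
jog_arm --rows '[{"wx": 0,"wy": 0,"wz": 0,"x": 0,"y": 0,"z": -0.01,"gripper": 0},{"wx": 0,"wy": 0,"wz": 0,"x": 0,"y": 0,"z": -0.02,"gripper": 0},{"wx": 0,"wy": 0,"wz": 0,"x": 0,"y": 0,"z": -0.02,"gripper": 0},{"wx": 0,"wy": 0,"wz": 0,"x": 0,"y": 0,"z": -0.02,"gripper": 0},{"wx": 0,"wy": 0,"wz": 0,"x": 0,"y": 0,"z": -0.02,"gripper": 0},{"wx": 0,"wy": 0,"wz": 0,"x": 0,"y": 0,"z": -0.02,"gripper": 0},{"wx": 0,"wy": 0,"wz": 0,"x": 0,"y": 0,"z": -0.02,"gripper": 0},{"wx": 0,"wy": 0,"wz": 0,"x": 0,"y": 0,"z": -0.02,"gripper": 0},{"wx": 0,"wy": 0,"wz": 0,"x": 0,"y": 0,"z": 0,"gripper": 0}]'

```text
time_s: 13.75
ee_pos: [0.4207, -0.0473, 0.1828]
orientation: [1.327, 2.845, 0.003]
force: [-0.6, -0.7, -1.6]
grip_width: 0.253
finger_force: 34.3
```

```bash
python3 - <<'E'
from m import *
from g import *
go([.538,.2532,.18],-43)
s=snap("scene"); cv2.imwrite("pics/e.png",cv2.resize(s["color"][150:270,265:385,::-1],None,fx=5,fy=5,interpolation=cv2.INTER_CUBIC))
g=s["color"].astype(int); P=cloud(s); m=(g[:,:,0]>g[:,:,1]+20)&(P[...,2]>.06)&(np.hypot(P[...,0]-.42,P[...,1]+.047)<.05)
q=P[m]; print(m.sum(),np.median(q,0),q.min(0),q.max(0))
E
```

```text
t 13.75 pos [ 0.4207 -0.0473  0.1828] yaw 40.0 tilt 0.17 zaxis [ 0.003  0.001 -1.   ] q [-0.55 -0.05  0.58  1.98  0.03  1.2   0.71]
tool delta [0.1548 0.283  0.0033] wz 83.0
84 [ 0.41419003 -0.05126991  0.16598678] [ 0.40195442 -0.09528819  0.15692988] [ 0.43487901 -0.02397374  0.49603819]
```

View pics/e.png

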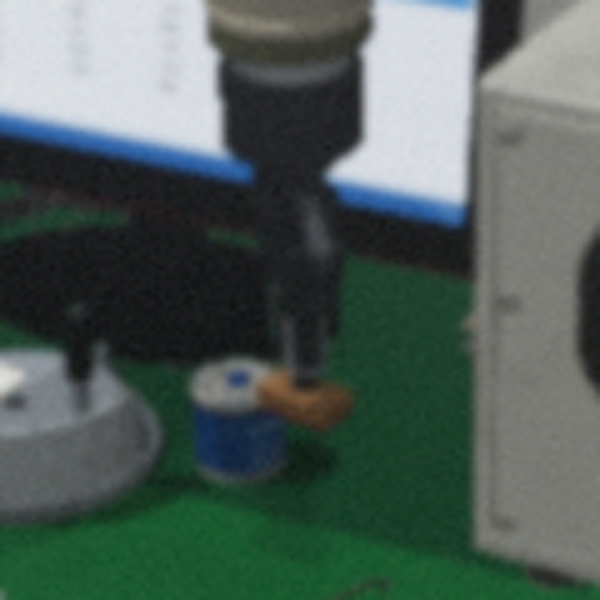

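Emit:
jog_arm --rows '[{"wx": 0,"wy": 0,"wz": 0,"x": 0.008,"y": 0.014,"z": 0,"gripper": 0},{"wx": 0,"wy": 0,"wz": 0,"x": 0.016,"y": 0.029,"z": 0,"gripper": 0},{"wx": 0,"wy": 0,"wz": 0,"x": 0.016,"y": 0.029,"z": 0,"gripper": 0},{"wx": 0,"wy": 0,"wz": 0,"x": 0.016,"y": 0.029,"z": 0,"gripper": 0},{"wx": 0,"wy": 0,"wz": 0,"x": 0.016,"y": 0.029,"z": 0,"gripper": 0},{"wx": 0,"wy": 0,"wz": 0,"x": 0.016,"y": 0.029,"z": 0,"gripper": 0},{"wx": 0,"wy": 0,"wz": 0,"x": 0.016,"y": 0.029,"z": 0,"gripper": 0},{"wx": 0,"wy": 0,"wz": 0,"x": 0.016,"y": 0.029,"z": 0,"gripper": 0},{"wx": 0,"wy": 0,"wz": 0,"x": 0.016,"y": 0.029,"z": 0,"gripper": 0},{"wx": 0,"wy": 0,"wz": 0,"x": 0.012,"y": 0.023,"z": 0,"gripper": 0},{"wx": 0,"wy": 0,"wz": 0,"x": 0.007,"y": 0.014,"z": 0,"gripper": 0},{"wx": 0,"wy": 0,"wz": 5,"x": 0,"y": 0,"z": 0,"gripper": 0},{"wx": 0,"wy": 0,"wz": 10,"x": 0,"y": 0,"z": 0,"gripper": 0},{"wx": 0,"wy": 0,"wz": 10,"x": 0,"y": 0,"z": 0,"gripper": 0},{"wx": 0,"wy": 0,"wz": 10,"x": 0,"y": 0,"z": 0,"gripper": 0},{"wx": 0,"wy": 0,"wz": 10,"x": 0,"y": 0,"z": 0,"gripper": 0},{"wx": 0,"wy": 0,"wz": 10,"x": 0,"y": 0,"z": 0,"gripper": 0},{"wx": 0,"wy": 0,"wz": 10,"x": 0,"y": 0,"z": 0,"gripper": 0},{"wx": 0,"wy": 0,"wz": 10,"x": 0,"y": 0,"z": 0,"gripper": 0},{"wx": 0,"wy": 0,"wz": 8,"x": 0,"y": 0,"z": 0,"gripper": 0}]'

```text
time_s: 16.3
ee_pos: [0.5366, 0.2535, 0.1806]
orientation: [2.884, 1.245, -0.002]
force: [0.0, -0.0, -0.3]
grip_width: 0.257
finger_force: 34.3
```

Emit:
jog_arm --rows '[{"wx": 0,"wy": 0,"wz": 0,"x": 0,"y": 0,"z": 0.02,"gripper": 0},{"wx": 0,"wy": 0,"wz": 0,"x": 0,"y": 0,"z": 0.02,"gripper": 0},{"wx": 0,"wy": 0,"wz": 0,"x": 0,"y": 0,"z": 0.02,"gripper": 0},{"wx": 0,"wy": 0,"wz": 0,"x": 0,"y": 0,"z": 0.01,"gripper": 0},{"wx": 0,"wy": 0,"wz": 0,"x": 0,"y": 0,"z": 0,"gripper": 0}]'

```text
time_s: 16.92
ee_pos: [0.5365, 0.2533, 0.1105]
orientation: [2.881, 1.252, -0.003]
force: [-0.0, 0.3, 0.4]
grip_width: 0.254
finger_force: 34.3
```

```bash
cat > v.py <<'E'
import sys
from m import *
from g import *
go([.538,.2532,.08],-43)
s=snap("scene"); cv2.imwrite("pics/"+sys.argv[1],cv2.resize(s["color"][170:270,215:315,::-1],None,fx=6,fy=6,interpolation=cv2.INTER_CUBIC))
e=ctrl.sense()["ee_pos"]
g=s["color"].astype(int); P=cloud(s)
m=(g[:,:,0]>g[:,:,2]+25)&(g[:,:,0]>g[:,:,1]+12)&(np.hypot(P[...,0]-.538,P[...,1]-.253)<.045)
n,lab,stt,_=cv2.connectedComponentsWithStats(m.astype(np.uint8)); m=lab==1+stt[1:,4].argmax()
q=P[m]; print(m.sum(),stt[1:,:].tolist(),"med",np.median(q,0).round(4))
z=e[2]-.0321+.016
top=m&(P[...,2]>z-.004); print("foot top",top.sum(),quad(s,top,z)); print("foot all@mid",quad(s,m,z-.008))
E
python3 v.py f.png
```

```text
t 16.925 pos [0.5365 0.2533 0.1105] yaw -43.0 tilt 0.11 zaxis [-0.002 -0.001 -1.   ] q [-0.96  0.45  0.61  1.64 -0.28  1.14 -1.03]
tool delta [0.001  0.0012 0.0305] wz -0.0
73 [[240, 181, 1, 1, 1], [242, 181, 1, 1, 1], [240, 183, 1, 1, 1], [250, 209, 14, 10, 73]] med [0.5202 0.2467 0.0922]
foot top 47 (array([0.52750861, 0.24488336]), array([29.1, 51.3]), 76.4, array([0.5243, 0.2461]))
foot all@mid (array([0.53646301, 0.25494861]), array([31.9, 62.1]), 88.6, array([0.5333, 0.253 ]))
```

View pics/f.png

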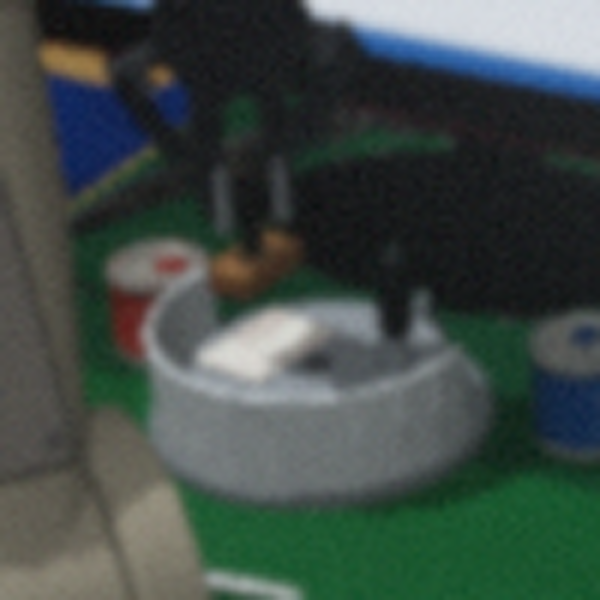

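The foot hangs level about 40 mm above the tag, at crop (258,265) against the tag at (262,343). The two look nearly parallel. I'll fit the foot box to the wood pixels to get its centre and yaw.

```bash
cat > fit.py <<'E'
from m import *
from g import *
from scipy.optimize import minimize
def project(s,P):
    C=(P-np.array(s["eye"]))@att(s); K=s["mtx"]; return C[:,:2]/C[:,2:]*[K[0,0],K[1,1]]+[K[0,2],K[1,2]]
def box(x,y,yaw,z0,z1,lx,ly):
    c,sn=np.cos(yaw),np.sin(yaw); o=[]
    for a in(-lx/2,lx/2):
        for b in(-ly/2,ly/2):
            for z in(z0,z1): o.append([x+c*a-sn*b,y+sn*a+c*b,z])
    return np.array(o)
def rend(s,P,o,n,f=8):
    im=np.zeros((n*f,n*f),np.float32); h=cv2.convexHull(((project(s,P)-o+.5)*f).astype(np.float32)).astype(np.int32)
    cv2.fillConvexPoly(im,h,1); return cv2.GaussianBlur(cv2.resize(im,(n,n),interpolation=cv2.INTER_AREA),(0,0),.6)
def fit(s,mask,x0,z0,z1,lx,ly,o,n,ign=None):
    t=cv2.GaussianBlur(mask[o[1]:o[1]+n,o[0]:o[0]+n].astype(np.float32),(0,0),.6)
    w=np.ones_like(t) if ign is None else 1-ign[o[1]:o[1]+n,o[0]:o[0]+n]
    f=lambda p:(w*(rend(s,box(p[0]/1e3,p[1]/1e3,np.radians(p[2]*4),z0,z1,lx,ly),o,n)-t)**2).sum()
    r=minimize(f,[x0[0]*1e3,x0[1]*1e3,x0[2]/4],method="Nelder-Mead",options=dict(initial_simplex=np.array([x0[0]*1e3,x0[1]*1e3,x0[2]/4])+np.array([[0,0,0],[6,0,0],[0,6,0],[-3,-3,3]]),maxiter=400))
    return (r.x*[1,1,4]).round(2),round(r.fun,2)
def big(m):
    n,lab,stt,_=cv2.connectedComponentsWithStats(m.astype(np.uint8)); return lab==1+stt[1:,4].argmax()
def hull(m):
    im=np.zeros((480,640),np.uint8); cv2.fillConvexPoly(im,cv2.convexHull(np.argwhere(m)[:,::-1].astype(np.int32)),1); return im>0
def run():
    go([.538,.2532,.08],-43)
    e=ctrl.sense()["ee_pos"]; z0=e[2]-.0321
    for c in("scene","top"):
        s=snap(c); g=s["color"].astype(int); P=cloud(s)
        near=np.hypot(P[...,0]-.538,P[...,1]-.253)<.06
        m=(g[:,:,0]>g[:,:,2]+20)&(g[:,:,0]>g[:,:,1]+8)&near&(P[...,2]<z0+.025)
        if m.sum()>15:
            m=hull(big(m)); o=np.round(project(s,np.array([[e[0],e[1],z0]]))[0]).astype(int)-16
            print(c,"stamp",m.sum(),fit(s,m,(e[0],e[1],83),z0,z0+.016,.026,.048,o,32))
        if z0>.07 or c=="top":
            for th in((160,175,190) if c=="scene" else (200,)):
                m=(g.min(2)>th)&near&(P[...,2]<.05)
                if m.sum()>50: 
                    m=big(m);o=np.round(project(s,np.array([[.538,.2532,.038]]))[0]).astype(int)-20
                    print(c,"tag",th,m.sum(),fit(s,m,(.538,.253,83),.037,.039,.044,.064,o,40))
E
python3 -c "
import fit; fit.run()"
```

```text
t 16.975 pos [0.537  0.2535 0.1113] yaw -43.0 tilt 0.02 zaxis [-0. -0. -1.] q [-0.96  0.45  0.61  1.64 -0.28  1.14 -1.03]
tool delta [0.0004 0.0009 0.0313] wz -0.0
scene stamp 106 (array([539.17, 253.48,  90.02]), np.float64(9.7))
scene tag 160 123 (array([538.1 , 255.35,  86.7 ]), np.float64(17.43))
scene tag 175 101 (array([536.57, 255.42,  86.24]), np.float64(27.53))
scene tag 190 69 (array([539.77, 255.71,  81.77]), np.float64(53.36))
top stamp 94 (array([530.62, 254.22,  90.36]), np.float64(95.76))
top tag 200 153 (array([534.73, 254.15,  87.87]), np.float64(201.4))
```

Emit:
jog_arm --rows '[{"wx": 0,"wy": 0,"wz": 3.5,"x": 0,"y": 0,"z": 0,"gripper": 0},{"wx": 0,"wy": 0,"wz": 0,"x": 0,"y": 0,"z": 0.01,"gripper": 0},{"wx": 0,"wy": 0,"wz": 0,"x": 0,"y": 0,"z": 0.01,"gripper": 0},{"wx": 0,"wy": 0,"wz": 0,"x": 0,"y": 0,"z": 0.008,"gripper": 0},{"wx": 0,"wy": 0,"wz": 0,"x": 0,"y": 0,"z": 0,"gripper": 0},{"wx": 0,"wy": 0,"wz": 0,"x": 0,"y": 0,"z": 0,"gripper": 0}]'

```text
time_s: 17.82
ee_pos: [0.5372, 0.2535, 0.0834]
orientation: [2.918, 1.164, 0.0]
force: [-0.1, -1.1, 0.6]
grip_width: 0.256
finger_force: 34.3
```

```bash
python3 - <<'E'
import fit; from fit import *
fit.run()
s=snap("scene"); im=cv2.resize(s["color"][190:260,225:315,::-1],None,fx=8,fy=8,interpolation=cv2.INTER_CUBIC)
def dr(P,col):
    h=cv2.convexHull(((project(s,P)-[225,190]+.5)*8).astype(np.float32)).astype(np.int32); cv2.polylines(im,[h],True,col,1)
z0=ctrl.sense()["ee_pos"][2]-.0321
dr(box(.538,.2532,np.radians(83.2),.036,.039,.044,.064),(0,0,255))
dr(box(.538,.2532,np.radians(83.2),z0,z0+.016,.026,.048),(0,255,255))
cv2.imwrite("pics/h.png",im)
E
```

```text
Traceback (most recent call last):
AttributeError: 'function' object has no attribute 'run'
```

```bash
python3 - <<'E'
from fit import *
run()
s=snap("scene"); im=cv2.resize(s["color"][190:260,225:315,::-1],None,fx=8,fy=8,interpolation=cv2.INTER_CUBIC)
def dr(P,col):
    h=cv2.convexHull(((project(s,P)-[225,190]+.5)*8).astype(np.float32)).astype(np.int32); cv2.polylines(im,[h],True,col,1)
z0=ctrl.sense()["ee_pos"][2]-.0321
dr(box(.538,.2532,np.radians(83.2),.036,.039,.044,.064),(0,0,255))
dr(box(.538,.2532,np.radians(83.2),z0,z0+.016,.026,.048),(0,255,255))
cv2.imwrite("pics/h.png",im)
E
```

```text
t 17.825 pos [0.5372 0.2535 0.0834] yaw -46.5 tilt 0.01 zaxis [ 0. -0. -1.] q [-0.96  0.49  0.61  1.67 -0.31  1.08 -1.07]
tool delta [0.0004 0.0008 0.0034] wz -3.5
scene stamp 102 (array([538.59, 254.51,  92.22]), np.float64(11.7))
top stamp 96 (array([535.48, 254.68,  85.21]), np.float64(87.46))
top tag 200 56 (array([529.38, 255.4 ,  92.07]), np.float64(295.37))
```

View pics/h.png

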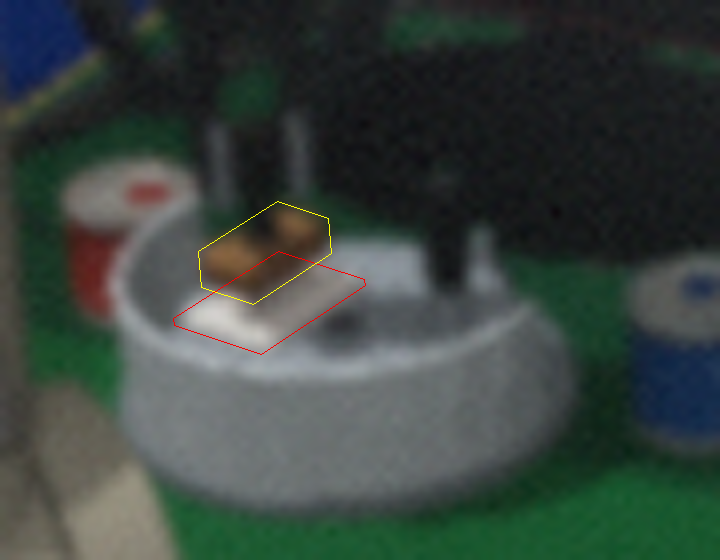

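The overlay matches: both outlines agree with the picture to within about 1 px (2 mm). Yaw is still uncertain, so I'll average frames to refine it and also fit the foot's height.

```bash
python3 - <<'E'
from fit import *
fr=[snap("scene") for _ in range(12)]; s=fr[0]; g=np.mean([f["color"] for f in fr],0)
e=ctrl.sense()["ee_pos"]; z0=e[2]-.0321
o=np.round(project(s,np.array([[e[0],e[1],z0]]))[0]).astype(int)-14; n=28
c=g[o[1]:o[1]+n,o[0]:o[0]+n]; red=(c[...,0]-c[...,2])/(c.sum(2)+15)
print((red*100).round().astype(int)[4:24,2:26])
for th in(.05,.075,.1,.13):
    m=np.zeros((480,640),bool); m[o[1]:o[1]+n,o[0]:o[0]+n]=red>th
    yy,xx=np.mgrid[:480,:640]; m&=(abs(xx-o[0]-14)<10)&(abs(yy-o[1]-14)<8)
    m=hull(big(m))
    for dz in(-.002,0,.002,.004): print(th,m.sum(),dz,*fit(s,m,(e[0],e[1],85),z0+dz,z0+dz+.016,.026,.048,o,n))
E
```

```text
[[  6   2   1   1  -1  -3  -3  -3  -4  -4  -2  -1  -1  -1  -2  -3  -3  -6
   -7  -6  -6  -5  -3  -3]
 [  2   0   0  -1  -3  -4  -4  -4  -5  -5  -3  -3   2   5   6   4   1  -2
   -6  -8  -7  -7  -5  -4]
 [ -1  -1  -2  -2  -4  -6  -5  -6  -6  -5  -3  -1   4  11  15  14  12   9
    3  -3  -7  -8  -8  -7]
 [ -1  -2  -2  -2  -5  -7  -7  -6  -5  -3  -2   0   6  15  19  19  19  17
   13   5  -3  -8 -10  -9]
 [ -2  -2  -2  -3  -4  -5  -4   1   4   5   4   2   5  15  19  20  21  20
   17  11   1  -7  -9  -9]
 [ -2  -2  -2  -2  -2   1   8  13  14  14  10   7   7  13  18  20  20  20
   18  10   0  -5  -6  -6]
 [ -2  -2  -2  -1   3  11  17  19  19  19  16  14  13  15  18  19  19  18
   15   7  -1  -4  -4  -5]
 [ -2  -2  -2   1   9  17  21  21  21  21  20  18  17  18  19  18  18  14
    9   3  -1  -3  -4  -3]
 [ -2  -2  -1   2  12  20  22  22  22  21  21  20  19  19  18  17  13   8
    4   1  -1  -2  -3  -3]
 [ -2  -2  -1   2  10  19  22  23  22  22  21  20  19  18  16  14   9   5
    3   2   0  -1  -1  -2]
 [ -2  -2  -1   0   6  13  19  21  22  22  21  20  18  14  11   8   5   4
    3   2   1   
[... 899 characters left out ...]
 -4  -3  -3  -3  -3]]
0.05 127 -0.002 [539.83 255.18  84.  ] 5.39
0.05 127 0 [536.91 252.8   82.46] 5.49
0.05 127 0.002 [534.46 251.06  87.77] 5.89
0.05 127 0.004 [530.59 248.42  85.97] 5.71
0.075 115 -0.002 [542.1  256.47  83.  ] 9.15
0.075 115 0 [539.12 254.24  85.33] 8.94
0.075 115 0.002 [535.98 252.1   89.15] 9.3
0.075 115 0.004 [532.84 249.87  87.7 ] 9.69
0.1 106 -0.002 [541.58 257.24  82.11] 12.59
0.1 106 0 [539.61 255.14  87.21] 11.86
0.1 106 0.002 [535.77 252.76  92.18] 12.36
0.1 106 0.004 [532.52 250.92  92.98] 12.79
0.13 93 -0.002 [539.55 255.84  84.86] 21.51
0.13 93 0 [540.55 255.74  95.57] 17.23
0.13 93 0.002 [536.25 252.38  96.34] 17.85
0.13 93 0.004 [536.27 251.23  98.15] 18.27
```

Emit:
jog_arm --rows '[{"wx": 0,"wy": 0,"wz": 0,"x": 0,"y": 0,"z": 0.002,"gripper": 0},{"wx": 0,"wy": 0,"wz": 0,"x": 0,"y": 0,"z": 0.002,"gripper": 0},{"wx": 0,"wy": 0,"wz": 0,"x": 0,"y": 0,"z": 0,"gripper": 0},{"wx": 0,"wy": 0,"wz": 0,"x": 0,"y": 0,"z": 0,"gripper": 0},{"wx": 0,"wy": 0,"wz": 0,"x": 0,"y": 0,"z": 0,"gripper": 0},{"wx": 0,"wy": 0,"wz": 0,"x": 0,"y": 0,"z": 0,"gripper": 0}]'

```text
time_s: 19.32
ee_pos: [0.537, 0.2535, 0.0793]
orientation: [-2.918, -1.164, -0.0]
force: [-0.8, -0.5, -0.6]
grip_width: 0.258
finger_force: 34.3
```

```bash
python3 - <<'E'
from g import *
go([.538,.2532,.079],-46.5); s=ctrl.sense(); print(s["force"],s["finger_force"])
if abs(s["ee_pos"][2]-.079)<.003 and s["finger_force"]>20: print(ctrl.hand_in())
E
```

```text
t 19.325 pos [0.537  0.2535 0.0793] yaw -46.5 tilt 0.0 zaxis [ 0.  0. -1.] q [-0.95  0.49  0.61  1.67 -0.31  1.08 -1.06]
tool delta [0.0005 0.0009 0.0003] wz 0.0
[-0.75118766 -0.49641112 -0.62815564] 34.313549359794706
the job is handed in; nothing more can be done
None
```

I turned the turntable home to its stop and handed the job in at about 19 s of the 56 s; no verdict came back. The stamp is held upright about 8 mm above the tag, centred to within about 2 mm by my measurements, with its long side within a few degrees of the tag's.

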